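# Vent the vacuum box and restock the coffee rail

### The job

Let the air into the sealed vacuum box by turning its vent tap fully open (and leave it open), then lift the lid off and lay it flat, right way up, in the empty steel tray. Take the coffee portion out of the box and let it slide down the tilted rail behind the two already there, nose downhill like them. Leave the box standing where it is and do not disturb anything else.

Things in the scene. Friction and masses are not known exactly. Their poses are not given: they have to be found in the camera images.
- box: Clear plastic vacuum food box, open at the top once the lid is off: 192 (its x) x 152 (its y) x 68 mm high, walls and floor 4 mm, loose on the table, about 0.85 kg. Origin: centre of its underside. Two small ledges stick 11 mm inward just under the rim at the middles of the two short walls.
- lid_base (a point): Lid of the box, 206 (x) x 166 (y) mm, grey rim round a clear panel, 0.35 kg; this point is the centre of the lower edge of its 14 mm skirt, axes of the lid (z up). The lid's top surface is 19 mm above it. On the box the skirt hangs over the rim with 2 mm play all round, this point 54 mm above the box's underside. Lid length along box length.
- lid_handle (a point): Centre of the black bow handle across the middle of the lid: bar 90 mm along the lid's y, 14 mm wide (x), 12 mm high, 30 mm above the lid's top surface (49 mm above lid_base). Free gap under the bar. Axes as the lid.
- tap_grip (a point): Centre of the black bar handle of the vent tap: 56 mm long (this frame's x), 11 mm thick (y), 20 mm high, this point 26 mm above the lid's top. The tap stands 62 mm from the lid's centre towards the lid's +x end and turns about the vertical through this point; the frame turns with the bar. The low round gauge at the lid's -x end is not the tap.
- tap (a joint): Angle of the vent tap, rad: 0 to 0.2 closed (bar along the lid's length), 1.57 fully open at its stop (bar across the lid). Grows counter-clockwise seen from above; stiff (0.06 N m), stays where left. The vacuum holds the lid fast to the box until this is past about 1.1; pulling before that lifts the whole box.
- pack_center (a point): Coffee portion lying on the floor inside the box, any way round: rigid brown fibre tub 74 mm long (its x); this point is mid-length, half-way up (24 mm above its underside). Square body with parallel sides, 48 mm wide (y) and high, from the flat foil lid at x = -37 to x = +10 mm; then a narrower nose, 34 x 34 mm, to x = +37 mm. z up, about 0.11 kg.
- pack_nose (a point): Middle of the tip of that pack's nose, 37 mm from pack_center.
- pack_c_lid (a point): Middle of the flat foil lid of the uphill one of the two packs already in the rail (same shape); the nose of the new pack must come to rest against it.
- pack_c_center (a point): Centre of that uphill pack; pack_b_center is the same of the pack below it.
- pack_b_center (a point): Centre of the pack at the bottom of the rail.
- chute: Fixed aluminium gravity-feed rail on legs: channel 56 mm wide inside (64 outside), 300 mm long, rising at 22 degrees towards this frame's +x, end stop at the low (-x) end. Origin: on the table under its middle. Side walls 12 mm high, but from 75 to 190 mm up the slope 60 mm high under a clear cover (a tube, 63 mm high outside). Smooth: packs slide down by themselves.
- chute_load (a point): Point on the channel floor's centre line, 245 mm up the slope from the stop: the middle of the open upper part (190 to 300 mm) where packs are loaded; 114 mm above the table. Axes as chute (level, not tilted).
- tray_floor (a point): Centre of the inner floor (4 mm above the table) of the fixed empty steel tray, 246 (x) x 200 (y) mm outside, 4 mm walls, rim 14 mm above the table. The lid fits in with its length along the tray's length.
- mill: Bystander: wooden pepper mill, 44 mm wide, 145 mm tall. Origin: centre of its underside.
- oil: Bystander: slim green bottle, 42 mm wide, 165 mm tall. Origin: centre of its underside.
- mug: Bystander: white mug, 82 mm wide and 92 mm tall. Origin: centre of its underside.
- jar: Bystander: jar, 80 mm wide, 105 mm tall. Origin: centre of its underside.
- loaf: Bystander: wrapped loaf, 105 x 215 x 100 mm. Origin: centre of its underside.
- can: Bystander: can, 75 mm wide, 110 mm tall. Origin: centre of its underside.
- bowl: Bystander: white bowl, 110 mm wide, 50 mm tall. Origin: centre of its underside.

How it is judged:
By the outcome, as a careful person would: the job done as asked, in the order asked, and still so for the second after the job is handed in, with the robot touching nothing.
It also fails if it takes over 72 s, if anything falls off the work surface, if the arm or the gripper's body presses on something with over 40 N, if the wrist force passes 120 N, or if a joint passes its speed limit or range.

### The arm

A 6-joint arm with a two-finger parallel gripper is mounted at the origin on the work surface. World frame = base frame: x ahead of the robot, y to its left, z up, the work surface at z = 0. Lengths are in m, angles in rad, forces in N, time in s.
With the tool pointing down it reaches from about 0.375 to 0.9 m from the base axis. Payload 3.1 kg.
Tool frame: the origin (TCP) lies on the centre line of the jaws, within the pads' length; the fingertips stand 8 mm ahead of it and the grasp point (between the pads) lies 11 mm behind it; z points along the fingers, y is the line along which they close (so a half turn about z gives the same grasp; the last joint's range is limited). The gripper opens to 85 mm and grips with 20 to 120 N. Pads are 22 mm wide; open, the fingers measure 114 mm over their backs; the gripper's body (76 mm by 85 mm) begins 54 mm behind the grasp point. The pads swing forward as they close: fully open they stand 13 mm farther back than shut.
Start: joints at [1.06, 0.527, 1.433, -0, 1.181, -0.178], TCP at [0.204, 0.591, 0.239] pointing down, gripper open.
Joint ranges: [-3.08, 3.08], [-0.75, 2.2], [0.22, 2.44], [-1.43, 4.57], [0, 2.65], [-2.85, 2.85]. Speed limits (rad/s): [2.79, 2.79, 3.14, 3.14, 3.14, 3.14].

### API

Orientations are given as a unit quaternion [x, y, z, w].
In Python, from station import * gives the robot as it stands.
- The arm moves only by the tool play_rows, never from a script. Its argument "rows" is a list of rows, each a list of 3 entries, a list of its own where there are three numbers: the turn, a rotation vector about the tool's x, y, z in degrees, then the shift along the tool's x, y, z in mm, then the closure, from 0 (fully open) to 1 (shut). In form: [[[ax, ay, az], [dx, dy, dz], jaw], ...]. A call has 1 to 12 rows; each row shifts and turns the commanded pose from where the row before left it, along the tool's axes as they then stand; what a row does not reach is not made up. A row lasts 1/12 s, in which the tool goes at most 41.7 mm and 7.16 degrees, less where a joint would pass 70% of its speed; a pose out of reach is approached as far as the arm can. A call with a gripper value outside its range is refused whole. The fingers move at their own pace and stop on an object; "grip_force" is the grip in N (left out, the last holds). Time passes only in rows, so rows that do not move let the fingers close. It gives the time, the measured TCP pose, the force, the opening and the grip force at its end, in the units of the state.
- sense(): the state, without advancing time (a new reading comes with each control period).
- snapshot(name): name is "scene" or "top" or "wrist"; returns (picture, depth): 400x640x3 uint8, red, green, blue; 400x640 float32, m along the optical axis (not along the pixel's ray), 0 where there is no reading.
- get_calibration(name): a dict with "vfov" (degrees; the focal length in pixels is half the picture's height over the tangent of half this angle, whatever the lens; pixels are square), "cx", "cy" (the principal point, pixels), "xyz" and "attitude" of the camera in the world. Camera axes: x right, y down, z forward; pixel columns grow to the right and rows downward; lengths in m; the calibration is good to about 2 mm. A picture is of the moment at which its call begins: read the wrist's pose just before it. get_calibration takes no time and is no camera call; for the wrist camera it gives the pose at the moment of the call.
- sign_off(): hands the job in; it is judged then, once.
The state is a dict: "t": time; "q": joint angles; "qd": joint speeds; "tau": joint torques, N m; "tcp_pos": TCP position; "tool_rot": TCP orientation; "force": force on the tool from outside, world axes, zero at the start; "ft_torque": the same for the moment, N m; "finger_gap": opening from 0.0 (shut) to 1.0 (fully open); "gripper_force": force on a finger pad.
Only numpy, scipy, OpenCV 4.12 (cv2) and the standard library are available. Lean on these libraries where they do the work, as an engineer would, in place of code of your own. Each camera call takes 0.05 s, during which the arm holds its last target. There are 200 camera calls.

## Working session

There is one attempt and no reset: what is moved stays moved. The work goes in short steps, Python scripts to look and compute and a tool call to move; the robot and the scene stay as the last step left them, time stands still between calls to the robot, and variables do not carry over. Pictures are saved under pics/ and viewed, at most 13 in all, crops included, and the job is handed in when it is done.

Besides the shell and the picture viewer there is one more tool, called by a JSON object that holds its "api" and its "payload". play_rows: Moves the arm, as the interface text tells. Its arguments: {"type":"object","properties":{"rows":{"type":"array","items":{"type":"array"}},"grip_force":{"type":"number"}},"required":["rows"]}

```bash
mkdir -p pics; ls
cat > h.py <<'E'
from station import *
import numpy as np, cv2
from scipy.spatial.transform import Rotation as R
def cam(n):
    c=get_calibration(n); f=200/np.tan(np.radians(c["vfov"])/2); return c,f
def att(c):
    a=np.array(c["attitude"]); return R.from_quat(a).as_matrix() if a.size==4 else a
def shot(n,fn):
    c,f=cam(n); p,d=snapshot(n); cv2.imwrite("pics/"+fn+".png",cv2.cvtColor(p,cv2.COLOR_RGB2BGR)); np.savez("pics/"+fn+".npz",p=p,d=d,f=f,cx=c["cx"],cy=c["cy"],t=c["xyz"],R=att(c)); return p,d
def cloud(fn):
    z=np.load("pics/"+fn+".npz"); d=z["d"]; v,u=np.mgrid[0:400,0:640]
    P=np.stack([(u-z["cx"])/z["f"]*d,(v-z["cy"])/z["f"]*d,d],-1)@z["R"].T+z["t"]; P[d==0]=np.nan; return P,z["p"]
E
python3 - <<'E'
from h import *
for n in("top","scene"):
    print(get_calibration(n)); shot(n,n+"0")
print(sense())
E
```

```text
pics
{'vfov': 46.049082489625356, 'cx': 317.2030610133925, 'cy': 205.59709557557406, 'xyz': array([0.42191211, 0.00930856, 1.53787776]), 'attitude': array([-0.70162085,  0.71100236, -0.03243553,  0.03393757])}
{'vfov': 55.148964123968206, 'cx': 318.92341288809763, 'cy': 198.98709622687753, 'xyz': array([ 0.98008297, -0.63084544,  0.64732713]), 'attitude': array([ 0.84918591,  0.26933769, -0.13131626, -0.43485231])}
{'t': 0.1, 'q': array([ 1.06048661e+00,  5.28358631e-01,  1.43379667e+00,  3.37747793e-05,
        1.18141000e+00, -1.78474048e-01]), 'qd': array([ 0.00185213, -0.00212321, -0.00047943, -0.00032311, -0.00047438,
        0.00100389]), 'tau': array([-1.23712921e-04, -4.43303096e+01, -1.78585643e+01, -2.09415452e-04,
        3.95742696e-03, -1.09428797e-05]), 'tcp_pos': array([0.20324244, 0.5903541 , 0.23843326]), 'tool_rot': array([ 1.65163890e-01,  9.86265642e-01, -9.23132526e-04, -3.47705870e-04]), 'force': array([ 0.27980292, -0.2004255 , -0.50461387]), 'ft_torque': array([ 0.02540364, -0.00286335,  0.01389263]), 'gripper_force': 0.0, 'finger_gap': 1.0013081294351427}
```

View pics/top0.png

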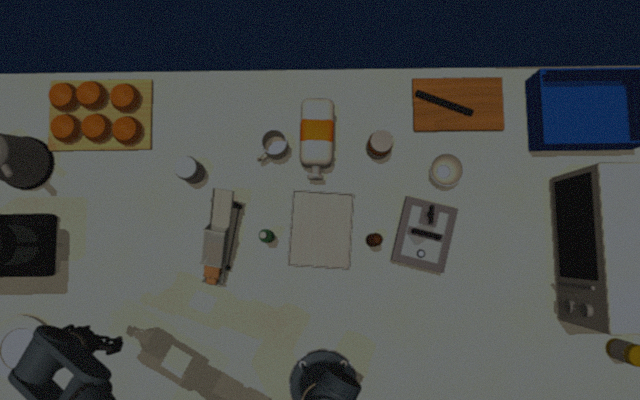

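View pics/scene0.png

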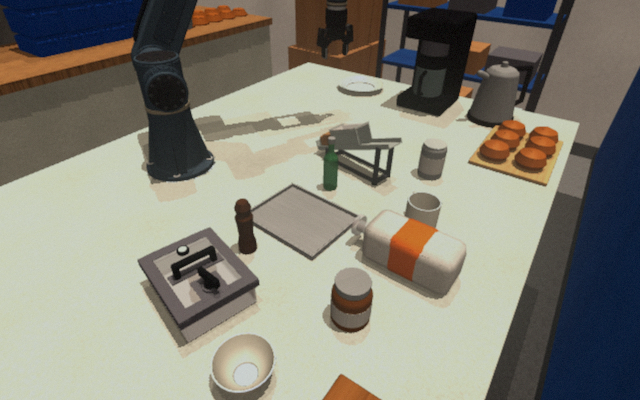

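The top view shows the box at (427,232) with its tap at (431,214), gauge at (421,254), tray at (321,230), chute at (220,235) with its high end up in the image (+x), mill at (374,240) and oil at (267,236). The scene view agrees.

Run:
```python
from h import *
P,p=cloud("top0"); S,_=cloud("scene0")
def reg(P,u0,u1,v0,v1,z0,z1,name):
    Q=P[v0:v1,u0:u1].reshape(-1,3); Q=Q[(Q[:,2]>z0)&(Q[:,2]<z1)]
    if len(Q)<5: print(name,len(Q));return
    r=cv2.minAreaRect((Q[:,:2]*1000).astype(np.float32)); print(name,len(Q),r,Q[:,2].mean().round(4))
print("table",np.nanmedian(P[300:320,250:280,2]))
reg(P,380,470,185,285,.06,.085,"lid")
reg(P,380,470,185,285,.09,.13,"handle+tap")
reg(P,405,450,222,245,.09,.13,"handle")
reg(P,420,440,200,222,.085,.13,"tap")
reg(P,280,360,185,275,.008,.03,"trayrim")
reg(P,195,245,185,290,.03,.2,"chute all")
reg(P,195,245,185,290,.1,.2,"chute hi")
reg(P,258,278,225,247,.1,.2,"oil")
reg(P,363,386,230,250,.1,.2,"mill")
# chute profile
for v in range(188,288,6): print(v,[ (u,*(P[v,u]*1000).round().astype(int)) for u in range(204,240,7)])
a=cv2.resize(p[180:290,190:460],None,fx=2.9,fy=2.9,interpolation=cv2.INTER_CUBIC); cv2.imwrite("pics/c0.png",cv2.convertScaleAbs(cv2.cvtColor(a,cv2.COLOR_RGB2BGR),alpha=1.3))
```

```text
table 0.00026986859356270543
lid 3332 ((468.0811767578125, -321.8537902832031), (167.88319396972656, 206.417724609375), 75.11872863769531) 0.0729
handle+tap 231 ((496.95294189453125, -266.4695739746094), (103.8542709350586, 187.205078125), 4.839047431945801) 0.1072
handle 143 ((482.6763000488281, -325.2405700683594), (90.19779968261719, 44.147560119628906), 75.33158111572266) 0.1077
tap 89 ((529.5542602539062, -337.3496398925781), (21.021774291992188, 50.32857131958008), 72.28356170654297) 0.1041
trayrim 973 ((487.688232421875, 5.221138000488281), (290.4727478027344, 241.77764892578125), 0.8160344362258911) 0.0112
chute all 2241 ((464.3170166015625, 318.9394836425781), (71.9429702758789, 292.84625244140625), 78.85050964355469) 0.1097
chute hi 1542 ((493.58966064453125, 313.6980285644531), (69.70803833007812, 233.16102600097656), 79.26072692871094) 0.1247
oil 141 ((469.29229736328125, 171.50172424316406), (37.148948669433594, 36.658058166503906), 89.09297180175781) 0.126
mill 136 ((452.6130676269531, -162.58346557617188), (36.16759490966797, 36.333011627197266), 87.35184478759766) 0.1
[... 4711 characters left out ...]
4(268), np.int64(-2))]
278 [(204, np.int64(338), np.int64(372), np.int64(39)), (211, np.int64(340), np.int64(342), np.int64(73)), (218, np.int64(340), np.int64(318), np.int64(86)), (225, np.int64(335), np.int64(313), np.int64(-1)), (232, np.int64(335), np.int64(290), np.int64(4)), (239, np.int64(335), np.int64(267), np.int64(4))]
284 [(204, np.int64(317), np.int64(381), np.int64(-2)), (211, np.int64(317), np.int64(358), np.int64(0)), (218, np.int64(320), np.int64(325), np.int64(51)), (225, np.int64(316), np.int64(313), np.int64(0)), (232, np.int64(316), np.int64(291), np.int64(-2)), (239, np.int64(316), np.int64(267), np.int64(4))]<stdin>:18: RuntimeWarning: invalid value encountered in cast
```

View pics/c0.png

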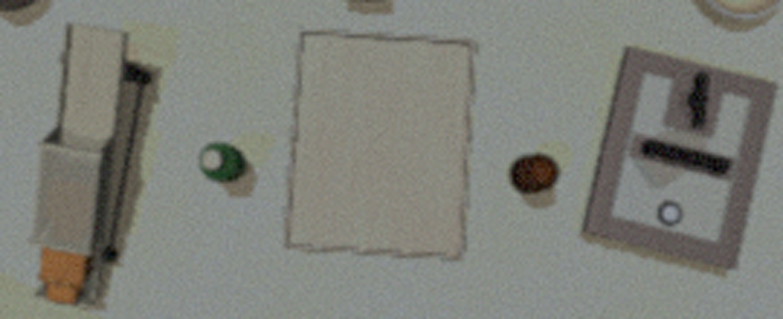

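The crop shows the tap bar near (700,100), the handle at (685,157), the empty tray with corners (303,32)–(463,258), and the tube with packs at the low end (60,275). That is enough to set out.

{"api": "play_rows", "payload": {"rows": [[[0, 0, 0], [-34, -22.7, -5], 0], [[0, 0, 0], [-34, -22.7, -5], 0], [[0, 0, 0], [-34, -22.7, -5], 0], [[0, 0, 0], [-34, -22.7, -5], 0], [[0, 0, 0], [-34, -22.7, -5], 0], [[0, 0, 0], [-34, -22.7, -5], 0], [[0, 0, 0], [-34, -22.7, -5], 0], [[0, 0, 0], [-34, -22.7, -5], 0], [[0, 0, 0], [-34, -22.7, -5], 0], [[0, 0, 0], [-34, -22.7, -5], 0], [[0, 0, 0], [-34, -22.7, -5], 0], [[0, 0, 0], [-34, -22.7, -5], 0]]}}

```text
t: 1.1
tcp_pos: [0.5011, 0.1986, 0.2993]
tool_rot: [0.165, 0.986, -0.0, -0.0]
force: [0.7, 0.5, 0.7]
finger_gap: 1.001
gripper_force: 0.0
```

{"api": "play_rows", "payload": {"rows": [[[0, 0, 0], [-13, -38, 0], 0], [[0, 0, 0], [-13, -38, 0], 0], [[0, 0, 0], [-13, -38, 0], 0], [[0, 0, 0], [-13, -38, 0], 0], [[0, 0, 0], [-13, -38, 0], 0], [[0, 0, 0], [-13, -38, 0], 0], [[0, 0, 0], [-13, -38, 0], 0], [[0, 0, 0], [-13, -38, 0], 0], [[0, 0, 0], [-13, -38, 0], 0], [[0, 0, 0], [-13, -38, 0], 0], [[0, 0, 0], [-13, -38, 0], 0], [[0, 0, 0], [-13, -38, 0], 0]]}}

```text
t: 2.1
tcp_pos: [0.4988, -0.2833, 0.2989]
tool_rot: [0.165, 0.986, 0.0, -0.0]
force: [1.5, 0.6, 0.4]
finger_gap: 1.0
gripper_force: 0.0
```

{"api": "play_rows", "payload": {"rows": [[[0, 0, 7.1], [0, 0, 0], 0], [[0, 0, 7.1], [0, 0, 0], 0], [[0, 0, 7.1], [0, 0, 0], 0], [[0, 0, 7.1], [0, 0, 0], 0], [[0, 0, 7.1], [0, 0, 0], 0], [[0, 0, 7.1], [0, 0, 0], 0], [[0, 0, 7.1], [0, 0, 0], 0], [[0, 0, 7.1], [0, 0, 0], 0], [[0, 0, 7.1], [0, 0, 0], 0], [[0, 0, 7.1], [0, 0, 0], 0], [[0, 0, 7.1], [0, 0, 0], 0], [[0, 0, 7.1], [0, 0, 0], 0]]}}

```text
t: 3.1
tcp_pos: [0.4992, -0.2812, 0.2988]
tool_rot: [0.791, 0.612, -0.0, -0.001]
force: [0.2, -0.4, -0.1]
finger_gap: 1.005
gripper_force: 0.0
```

{"api": "play_rows", "payload": {"rows": [[[0, 0, 7.1], [0, 0, 0], 0], [[0, 0, 7.1], [0, 0, 0], 0], [[0, 0, 7.1], [0, 0, 0], 0], [[0, 0, 7.1], [0, 0, 0], 0], [[0, 0, 7.1], [0, 0, 0], 0], [[0, 0, 7.1], [0, 0, 0], 0], [[0, 0, 7.1], [0, 0, 0], 0], [[0, 0, 7.1], [0, 0, 0], 0], [[0, 0, 7.1], [0, 0, 0], 0], [[0, 0, 7.1], [0, 0, 0], 0], [[0, 0, 7.1], [0, 0, 0], 0], [[0, 0, 7.1], [0, 0, 0], 0]]}}

```text
t: 4.1
tcp_pos: [0.4992, -0.2812, 0.2988]
tool_rot: [0.996, -0.085, -0.001, -0.0]
force: [-0.2, 0.0, -0.9]
finger_gap: 0.999
gripper_force: 0.0
```

```bash
cat >> h.py <<'E'
def to(pos,yaw_y):
    s=sense(); M=R.from_quat(s["tool_rot"]).as_matrix(); print("t",s["t"],"tcp",s["tcp_pos"].round(4),"yaw_y",np.degrees(np.arctan2(M[1,1],M[0,1])).round(2),"q",s["q"].round(2))
    print("shift mm tool",(M.T@(np.array(pos)-s["tcp_pos"])*1000).round(1)," turn z",-((yaw_y-np.degrees(np.arctan2(M[1,1],M[0,1]))+180)%360-180))
def rect(P,m):
    Q=P[m]; r=cv2.minAreaRect((Q[:,:2]*1000).astype(np.float32)); return len(Q),r,Q[:,2].mean()
E
python3 - <<'E'
from h import *
shot("wrist","w1"); P,p=cloud("w1"); z=P[...,2]
to([.528,-.338,.2],-100); print(get_calibration("wrist")["xyz"])
m=(z>.09)&(z<.13); n,l,st,ce=cv2.connectedComponentsWithStats(m.astype(np.uint8))
for i in range(1,n):
    if st[i,4]>300: print(st[i],rect(P,l==i))
print("lid",rect(P,(z>.066)&(z<.08)))
E
```

```text
t 4.15 tcp [ 0.4992 -0.2812  0.2988] yaw_y -99.98 q [-0.71  0.39  1.49  0.    1.26  1.04]
shift mm tool [38.3 51.  98.7]  turn z 0.016578673594608517
[ 0.56350736 -0.29321227  0.4339128 ]
[367 105  22  60 877] (877, ((527.3900146484375, -338.5183410644531), (20.81993865966797, 54.488407135009766), 79.33564758300781), np.float64(0.10628069114086856))
[ 326  185   91   24 1360] (1360, ((467.3839111328125, -322.23052978515625), (89.85303497314453, 14.345985412597656), 75.0611343383789), np.float64(0.10799778012749923))
[197 215  47  45 776] (776, ((457.2002868652344, -171.1945343017578), (40.1041145324707, 26.43869400024414), 44.59479904174805), np.float64(0.10966303344619999))
lid (26696, ((523.4738159179688, -184.99685668945312), (485.0010986328125, 224.67239379882812), 67.66700744628906), np.float64(0.07334273113076148))
```

View pics/w1.png

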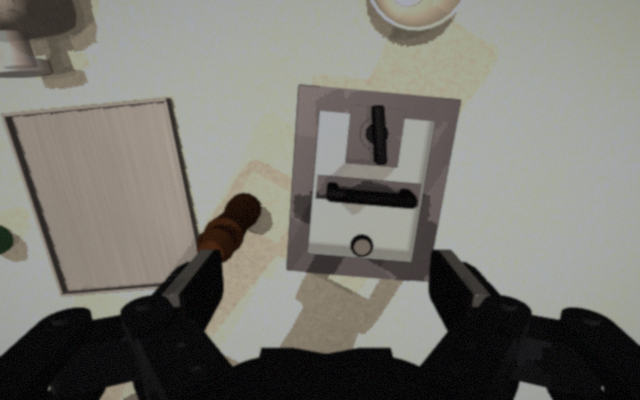

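The wrist view shows the tap bar at (378,135), the handle at (370,195), and the tray at left. The bar yaw is −10.7° and the lid yaw −14.9°. Next I descend on the tap and grip it.

{"api": "play_rows", "payload": {"rows": [[[0, 0, 0.7], [6.3, 8.6, 20], 0.45], [[0, 0, 0], [6.3, 8.6, 20], 0.45], [[0, 0, 0], [6.3, 8.6, 20], 0.45], [[0, 0, 0], [6.3, 8.6, 20], 0.45], [[0, 0, 0], [6.3, 8.6, 20], 0.45], [[0, 0, 0], [6.3, 8.6, 20], 0.45], [[0, 0, 0], [0, 0, 16], 0.45], [[0, 0, 0], [0, 0, 16], 0.45], [[0, 0, 0], [0, 0, 16], 0.45], [[0, 0, 0], [0, 0, 16], 0.45], [[0, 0, 0], [0, 0, 16], 0.45], [[0, 0, 0], [0, 0, 10.5], 0.45]]}}

```text
t: 5.15
tcp_pos: [0.527, -0.3382, 0.0868]
tool_rot: [0.996, -0.087, -0.001, -0.001]
force: [0.2, -0.1, -0.7]
finger_gap: 0.554
gripper_force: 0.0
```

{"api": "play_rows", "payload": {"rows": [[[0, 0, 0], [0, 0, 0], 0.45], [[0, 0, 0], [0, 0, 0], 1], [[0, 0, 0], [0, 0, 0], 1], [[0, 0, 0], [0, 0, 0], 1], [[0, 0, 0], [0, 0, 0], 1], [[0, 0, 0], [0, 0, 0], 1], [[0, 0, 0], [0, 0, 0], 1], [[0, 0, 0], [0, 0, 0], 1]], "grip_force": 35}}

```text
t: 5.82
tcp_pos: [0.5283, -0.3393, 0.0897]
tool_rot: [0.996, -0.088, 0.001, 0.001]
force: [-0.9, 0.5, 3.9]
finger_gap: 0.232
gripper_force: 34.7
```

Run:
```python
from h import *
to([.5274,-.3385,.088],-14.9); s=sense(); print(s["force"],s["ft_torque"],s["finger_gap"],s["gripper_force"])
```

```text
t 5.8167 tcp [ 0.5283 -0.3393  0.0897] yaw_y -100.1 q [-0.75  0.72  1.54  0.    0.88  1.  ]
shift mm tool [-1.  -0.6  1.7]  turn z -85.20388148404237
[-0.85790494  0.48720696  3.92981864] [ 0.04698345 -0.00921376  0.03463842] 0.23208087319406845 34.68524158000946
```

The opening of about 20 mm suggests the tips are closed on the hub under the bar. I'll open, go up about 10 mm, and regrip.

{"api": "play_rows", "payload": {"rows": [[[0, 0, 0], [0, 0, 0], 0.6], [[0, 0, 0], [0, 0, 0], 0.6], [[0, 0, 0], [0, 0, 0], 0.6], [[0, 0, 0], [0, 0, -7], 0.6], [[0, 0, 0], [0, 0, -7], 0.6], [[0, 0, 0], [0, 0, 0], 1], [[0, 0, 0], [0, 0, 0], 1], [[0, 0, 0], [0, 0, 0], 1], [[0, 0, 0], [0, 0, 0], 1], [[0, 0, 0], [0, 0, 0], 1], [[0, 0, 0], [0, 0, 0], 1], [[0, 0, 0], [0, 0, 0], 1]]}}

```text
t: 6.82
tcp_pos: [0.5284, -0.3393, 0.1039]
tool_rot: [0.996, -0.088, 0.001, 0.001]
force: [-0.5, 0.7, 6.4]
finger_gap: 0.118
gripper_force: 36.8
```

Run:
```python
from h import *
to([.5274,-.3385,.1],-14.9); s=sense(); print(s["force"],s["ft_torque"],s["finger_gap"],s["gripper_force"])
```

```text
t 6.8167 tcp [ 0.5284 -0.3393  0.1039] yaw_y -100.1 q [-0.75  0.7   1.53  0.    0.91  1.  ]
shift mm tool [-1.1 -0.7  3.9]  turn z -85.20089779405697
[-0.45088844  0.71130579  6.44581712] [ 0.15240201 -0.01513872  0.05420266] 0.11758801184104792 36.84585750102997
```

{"api": "play_rows", "payload": {"rows": [[[0, 0, -7.1], [0, 0, 0], 1], [[0, 0, -7.1], [0, 0, 0], 1], [[0, 0, -7.1], [0, 0, 0], 1], [[0, 0, -7.1], [0, 0, 0], 1], [[0, 0, -7.1], [0, 0, 0], 1], [[0, 0, -7.1], [0, 0, 0], 1], [[0, 0, -7.1], [0, 0, 0], 1], [[0, 0, -7.1], [0, 0, 0], 1], [[0, 0, -7.1], [0, 0, 0], 1], [[0, 0, -7.1], [0, 0, 0], 1], [[0, 0, -7.1], [0, 0, 0], 1], [[0, 0, -7.1], [0, 0, 0], 1]]}}

```text
t: 7.82
tcp_pos: [0.5278, -0.3385, 0.1039]
tool_rot: [0.791, 0.612, 0.0, -0.0]
force: [-1.5, 1.5, 8.1]
finger_gap: 0.119
gripper_force: 37.3
```

Run:
```python
from h import *
to([.5274,-.3385,.1],-14.9); s=sense(); print(s["force"],s["ft_torque"],s["finger_gap"],s["gripper_force"])
```

```text
t 7.8167 tcp [ 0.5278 -0.3385  0.1039] yaw_y -14.59 q [-0.75  0.7   1.53  0.    0.91 -0.49]
shift mm tool [-0.2 -0.4  3.9]  turn z 0.3114132552143758
[-1.49647835  1.45687119  8.05159755] [ 0.31881693  0.25416683 -0.40896544] 0.11872860384581739 37.32399523258209
```

{"api": "play_rows", "payload": {"rows": [[[0, 0, 0], [0, 0, 0], 0.6], [[0, 0, 0], [0, 0, 0], 0.6], [[0, 0, 0], [0, 0, 0], 0.6], [[0, 0, 0], [0, 0, -10], 0.6], [[0, 0, 0], [0, 0, -20], 0.6], [[0, 0, 0], [0, 0, -35], 0.45], [[0, 0, 0], [0, 0, -35], 0.45], [[0, 0, 0], [0, -31, 0], 0.45], [[0, 0, 0], [0, -31, 0], 0.45], [[0, 0, 0], [0, 0, 0], 0.45]]}}

```text
t: 8.65
tcp_pos: [0.4624, -0.3194, 0.2031]
tool_rot: [0.793, 0.609, -0.001, -0.004]
force: [-0.6, 0.4, -0.5]
finger_gap: 0.553
gripper_force: 0.0
```

Run:
```python
from h import *
shot("wrist","w2"); P,p=cloud("w2"); z=P[...,2]
m=(z>.09)&(z<.13); n,l,st,ce=cv2.connectedComponentsWithStats(m.astype(np.uint8))
for i in range(1,n):
    if st[i,4]>300: print(st[i],rect(P,l==i))
to([.4674,-.3222,.098],-14.9)
```

```text
[ 326  139   21  125 2427] (2427, ((467.4093017578125, -322.93853759765625), (88.82196807861328, 13.690423011779785), 75.07056427001953), np.float64(0.10878577597038583))
[ 403  164   32   80 1693] (1693, ((526.4556274414062, -339.33984375), (55.14164352416992, 20.947738647460938), 86.3269271850586), np.float64(0.10574924618744218))
t 8.7 tcp [ 0.4651 -0.3212  0.2033] yaw_y -15.03 q [-0.8   0.49  1.62 -0.    1.03 -0.54]
shift mm tool [ -0.5   2.8 105.3]  turn z -0.13272948176347654
```

View pics/w2.png

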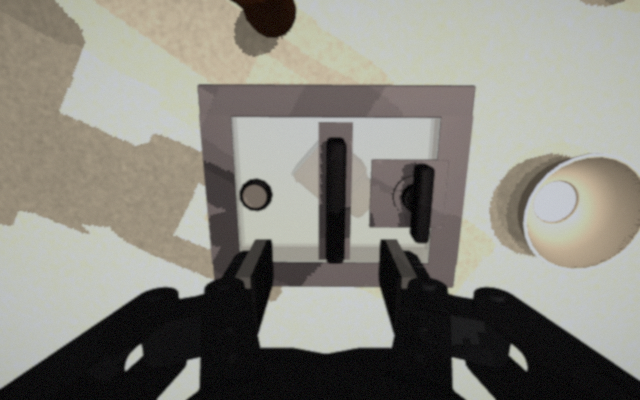

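Run:
```python
from h import *
P,p=cloud("w2"); z=P[...,2]
for a,b in((.104,.116),(.107,.113)):
  for u0,u1 in((320,352),(395,440)):
    m=(z>a)&(z<b); k=np.zeros_like(m);k[130:270,u0:u1]=1; m&=k
    Q=P[m][:,:2]; w,V=np.linalg.eigh(np.cov(Q.T)); print(a,u0,len(Q),Q.mean(0).round(4),np.degrees(np.arctan(V[1,1]/V[0,1])),rect(P,m)[1])
```

```text
0.104 320 2383 [ 0.4677 -0.3205] 74.87183888656641 ((467.38433837890625, -323.048828125), (88.6025390625, 13.627470016479492), 75.02212524414062)
0.104 395 1264 [ 0.5262 -0.338 ] 74.66838014954912 ((526.6903686523438, -339.452392578125), (55.58493423461914, 11.387068748474121), 74.74836730957031)
0.107 320 2199 [ 0.4676 -0.3209] 74.80983533832533 ((467.12860107421875, -322.98040771484375), (88.6032943725586, 13.078083038330078), 75.01595306396484)
0.107 395 1146 [ 0.5264 -0.3385] 74.71982696484777 ((526.3582763671875, -339.51519775390625), (55.27836608886719, 11.118793487548828), 75.34247589111328)
```

The tap bar is parallel to the handle within 0.2°, so it is fully open. Now I take the lid by its handle.

{"api": "play_rows", "payload": {"rows": [[[0, 0, 0], [-1.2, 3, 20], 0.45], [[0, 0, 0], [0, 0, 30], 0.45], [[0, 0, 0], [0, 0, 30], 0.45], [[0, 0, 0], [0, 0, 20], 0.45], [[0, 0, 0], [0, 0, 9], 0.45], [[0, 0, 0], [0, 0, 0], 1], [[0, 0, 0], [0, 0, 0], 1], [[0, 0, 0], [0, 0, 0], 1], [[0, 0, 0], [0, 0, 0], 1], [[0, 0, 0], [0, 0, 0], 1], [[0, 0, 0], [0, 0, 0], 1], [[0, 0, 0], [0, 0, 0], 1]], "grip_force": 70}}

```text
t: 9.7
tcp_pos: [0.4704, -0.3251, 0.0947]
tool_rot: [0.793, 0.609, -0.0, 0.0]
force: [-3.6, 0.7, 2.9]
finger_gap: 0.144
gripper_force: 69.2
```

{"api": "play_rows", "payload": {"rows": [[[0, 0, 0], [0, 0, -4], 1], [[0, 0, 0], [0, 0, -4], 1], [[0, 0, 0], [0, 0, -4], 1], [[0, 0, 0], [0, 0, -5], 1], [[0, 0, 0], [0, 0, -6], 1], [[0, 0, 0], [0, 0, -7], 1], [[0, 0, 0], [0, 0, 0], 1]]}}

```text
t: 10.28
tcp_pos: [0.4715, -0.3257, 0.1256]
tool_rot: [0.793, 0.609, 0.0, 0.002]
force: [0.2, -1.0, -4.1]
finger_gap: 0.149
gripper_force: 68.4
```

Run:
```python
from h import *
to([.4674,-.3222,.26],-14.9); s=sense(); print(s["force"],s["ft_torque"],s["finger_gap"],s["gripper_force"])
# tray corners (crop coords) at rim z=.014
z=np.load("pics/top0.npz"); C=np.array([(303,32),(474,42),(463,258),(288,246)])/2.9+[190,180]
r=np.c_[(C[:,0]-z["cx"])/z["f"],(C[:,1]-z["cy"])/z["f"],np.ones(4)]@z["R"].T
X=z["t"]+r*((.014-z["t"][2])/r[:,2])[:,None]; print(X.round(4),X.mean(0)); print(cv2.minAreaRect((X[:,:2]*1000).astype(np.float32)))
P,p=cloud("top0"); Q=P[183:278,280:362]; m=(Q[...,2]>.002)&(Q[...,2]<.02); m=cv2.morphologyEx(m.astype(np.uint8),cv2.MORPH_OPEN,np.ones((5,5)))>0; print(cv2.minAreaRect((Q[m][:,:2]*1000).astype(np.float32)))
```

```text
t 10.2833 tcp [ 0.4715 -0.3257  0.1256] yaw_y -14.91 q [-0.8   0.61  1.67  0.    0.86 -0.54]
shift mm tool [   2.1   -4.4 -134.5]  turn z -0.013600336398184254
[ 0.24412486 -0.95969912 -4.05515794] [-0.03729317  0.01860983  0.0021641 ] 0.14855161856381874 68.37519764900208
[[ 0.6142  0.0851  0.014 ]
 [ 0.6002 -0.107   0.014 ]
 [ 0.3597 -0.0899  0.014 ]
 [ 0.3754  0.1038  0.014 ]] [ 0.48737031 -0.0020053   0.014     ]
((486.96868896484375, -1.7135238647460938), (194.31845092773438, 241.16221618652344), 85.856689453125)
((605.1098022460938, 57.67841339111328), (13.309776306152344, 13.203605651855469), 89.33855438232422)
```

{"api": "play_rows", "payload": {"rows": [[[0, 0, 0], [0, 0, -25], 1], [[0, 0, 0], [0, 0, -25], 1], [[0, 0, 0], [0, 0, -25], 1], [[0, 0, 0], [0, 0, -25], 1], [[0, 0, 0], [20, -4, 0], 1], [[0, 0, 0], [30, -6, 0], 1], [[0, 0, 0], [30, -6, 0], 1], [[0, 0, 0], [30, -7, 0], 1], [[0, 0, 0], [30, -7, 0], 1], [[0, 0, 0], [30, -7, 0], 1], [[0, 0, 0], [30, -7, 0], 1], [[0, 0, 0], [30, -7, 0], 1]]}}

```text
t: 11.28
tcp_pos: [0.4801, -0.088, 0.224]
tool_rot: [0.793, 0.609, 0.0, 0.0]
force: [0.7, 0.1, -3.5]
finger_gap: 0.147
gripper_force: 69.0
```

{"api": "play_rows", "payload": {"rows": [[[0, 0, 0], [30, -7, 0], 1], [[0, 0, 0], [30, -7, 0], 1], [[0, 0, 0], [27, -3, 0], 1], [[0, 0, -3.6], [0, 0, 0], 1], [[0, 0, -3.6], [0, 0, 0], 1], [[0, 0, -3.6], [0, 0, 0], 1], [[0, 0, 0], [0, 0, 20], 1], [[0, 0, 0], [0, 0, 25], 1], [[0, 0, 0], [0, 0, 25], 1], [[0, 0, 0], [0, 0, 25], 1], [[0, 0, 0], [0, 0, 20], 1], [[0, 0, 0], [0, 0, 0], 1]]}}

```text
t: 12.28
tcp_pos: [0.484, -0.0005, 0.1059]
tool_rot: [0.732, 0.681, -0.002, -0.003]
force: [-1.6, -0.2, -5.0]
finger_gap: 0.144
gripper_force: 69.1
```

Run:
```python
from h import *
to([.487,-.002,.0447],-4.1); s=sense(); print(s["force"])
shot("wrist","w3"); shot("top","t3")
def at(fn,uv,zz):
    z=np.load("pics/"+fn+".npz"); C=np.array(uv,float)
    r=np.c_[(C[:,0]-z["cx"])/z["f"],(C[:,1]-z["cy"])/z["f"],np.ones(len(C))]@z["R"].T
    return (z["t"]+r*((zz-z["t"][2])/r[:,2])[:,None]).round(4)
print(at("w1",[(7,117),(170,99),(62,293)],.014))
P,p=cloud("t3"); z=P[...,2]
print(cv2.minAreaRect((P[180:290,275:365][(z[180:290,275:365]>.09)&(z[180:290,275:365]<.125)][:,:2]*1000).astype(np.float32)))
```

```text
t 12.2833 tcp [ 0.484  -0.0005  0.1059] yaw_y -4.13 q [-0.23  0.57  1.89  0.    0.69 -0.16]
shift mm tool [-1.3  3.5 61.2]  turn z -0.02835245071455006
[-1.56407878 -0.22259074 -5.04155138]
[[ 0.6134  0.0835  0.014 ]
 [ 0.6004 -0.1137  0.014 ]
 [ 0.3789  0.1052  0.014 ]]
((484.7085876464844, 1.362762451171875), (162.83897399902344, 203.4205322265625), 85.84660339355469)
```

View pics/w3.png

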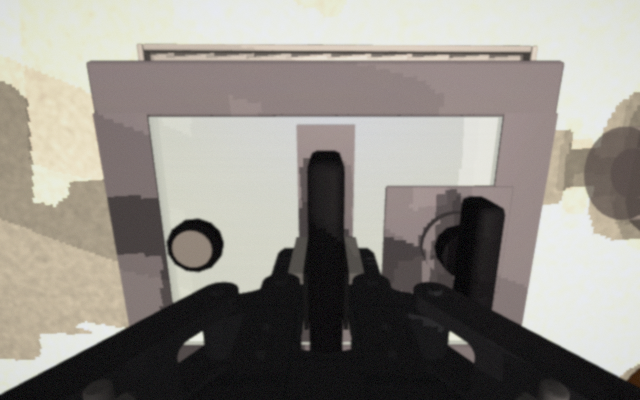

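The wrist view shows the lid level, with its edge at rows 60–110 and the tray rim at (340,50) evenly behind it. I shift it by (−4, +4) mm and set it down.

{"api": "play_rows", "payload": {"rows": [[[0, 0, 0], [-4.2, 3.8, 10], 1], [[0, 0, 0], [0, 0, 15], 1], [[0, 0, 0], [0, 0, 15], 1], [[0, 0, 0], [0, 0, 8], 1], [[0, 0, 0], [0, 0, 4], 1], [[0, 0, 0], [0, 0, 4], 1], [[0, 0, 0], [0, 0, 2.5], 1], [[0, 0, 0], [0, 0, 1.5], 1], [[0, 0, 0], [0, 0, 0], 1], [[0, 0, 0], [0, 0, 0], 1]]}}

```text
t: 13.22
tcp_pos: [0.4901, -0.0055, 0.0491]
tool_rot: [0.732, 0.681, 0.0, 0.0]
force: [0.6, -0.3, -3.9]
finger_gap: 0.15
gripper_force: 69.0
```

Run:
```python
from h import *
to([.488,-.003,.0447],-4.1); s=sense(); print(s["force"],s["ft_torque"])
```

```text
t 13.2167 tcp [ 0.4901 -0.0055  0.0491] yaw_y -4.11 q [-0.24  0.68  1.91  0.    0.55 -0.17]
shift mm tool [ 2.4 -2.3  4.4]  turn z -0.007192718996918757
[ 0.56108453 -0.27911311 -3.86472137] [-0.00292887 -0.01477569  0.03277704]
```

{"api": "play_rows", "payload": {"rows": [[[0, 0, 0], [0, 0, 1.5], 1], [[0, 0, 0], [0, 0, 1.5], 1], [[0, 0, 0], [0, 0, 1.2], 1], [[0, 0, 0], [0, 0, 0.8], 1], [[0, 0, 0], [0, 0, 0], 1]]}}

```text
t: 13.63
tcp_pos: [0.4899, -0.0055, 0.0447]
tool_rot: [0.732, 0.681, 0.0, 0.0]
force: [-0.8, -0.6, 5.5]
finger_gap: 0.145
gripper_force: 70.3
```

{"api": "play_rows", "payload": {"rows": [[[0, 0, 0], [0, 0, 0], 0.85], [[0, 0, 0], [0, 0, 0], 0.7], [[0, 0, 0], [0, 0, 0], 0.5], [[0, 0, 0], [0, 0, 0], 0.5], [[0, 0, 0], [0, 0, 0], 0.5], [[0, 0, 0], [0, 0, -20], 0.5], [[0, 0, 0], [0, 0, -35], 0.5], [[0, 0, 0], [0, 0, -40], 0.5], [[0, 0, 0], [0, 0, -40], 0.3], [[0, 0, 0], [0, 0, -40], 0.3], [[0, 0, 0], [0, 0, 0], 0.3]]}}

```text
t: 14.55
tcp_pos: [0.4945, -0.0064, 0.2259]
tool_rot: [0.732, 0.681, 0.004, 0.007]
force: [1.4, -0.6, 0.9]
finger_gap: 0.7
gripper_force: 0.0
```

Run:
```python
from h import *
to([.42,-.31,.3],-14.9)
shot("top","t4"); P,p=cloud("t4"); z=P[...,2]
q=P[320:380].reshape(-1,3)
w=z[180:290,275:365]; print("lid top",rect(P[180:290,275:365],(w>.015)&(w<.035)))
Q=P[185:285,385:470]; w=Q[...,2]; print("box rim?",rect(Q,(w>.055)&(w<.08)), "in",rect(Q,(w>.03)&(w<.055)))
a=cv2.resize(p[180:290,190:470],None,fx=2.85,fy=2.85,interpolation=cv2.INTER_CUBIC); cv2.imwrite("pics/c4.png",cv2.cvtColor(a,cv2.COLOR_RGB2BGR))
```

```text
t 14.55 tcp [ 0.4945 -0.0064  0.2259] yaw_y -4.09 q [-0.24  0.37  1.78  0.    0.98 -0.17]
shift mm tool [-308.3  -51.5  -74.1]  turn z 10.813290035770336
lid top (960, ((489.538818359375, 0.18483734130859375), (198.90122985839844, 245.3632354736328), 85.44134521484375), np.float64(0.022440545135114964))
box rim? (513, ((504.6110534667969, -329.58880615234375), (159.010498046875, 268.8496398925781), 76.20381927490234), np.float64(0.06481464476626496)) in (581, ((504.01348876953125, -327.29119873046875), (156.7725830078125, 271.65966796875), 76.72024536132812), np.float64(0.047415295524613224))
```

View pics/c4.png

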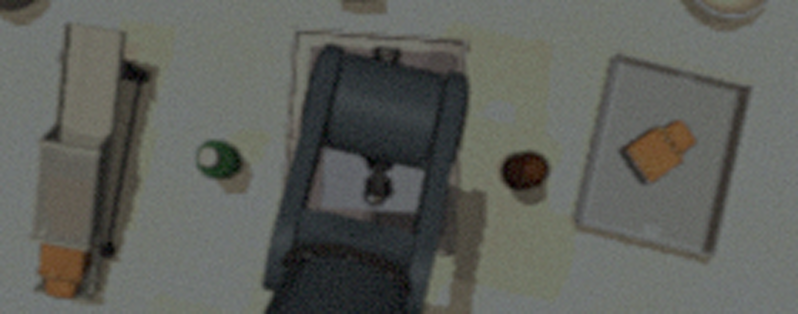

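The lid lies in the tray, though mostly hidden by the arm. The box hasn't moved, and the pack in it is at crop (660,150) with its nose up-right (yaw ≈ −49°). I go above it.

{"api": "play_rows", "payload": {"rows": [[[0, 0, 0], [-20, -1, -4], 0], [[0, 0, 0], [-30, -1, -4], 0], [[0, 0, 0], [-32, -1, -4], 0], [[0, 0, 0], [-32, -1, -2], 0], [[0, 0, 0], [-32, -1, 0], 0], [[0, 0, 0], [-32, -1, 0], 0], [[0, 0, 0], [-32, -1, 0], 0], [[0, 0, 0], [-32, -1, 0], 0], [[0, 0, 0], [-32, -1, 0], 0], [[0, 0, 0], [-29, 0, 0], 0]]}}

```text
t: 15.43
tcp_pos: [0.4578, -0.3083, 0.2308]
tool_rot: [0.732, 0.681, -0.0, -0.002]
force: [0.5, -0.3, -0.6]
finger_gap: 1.0
gripper_force: 0.0
```

{"api": "play_rows", "payload": {"rows": [[[0, 0, -6.5], [0, 0, 0], 0], [[0, 0, -6.5], [0, 0, 0], 0], [[0, 0, -6.5], [0, 0, 0], 0], [[0, 0, -6.5], [0, 0, 0], 0], [[0, 0, -6.5], [0, 0, 0], 0], [[0, 0, -6.5], [0, 0, 0], 0], [[0, 0, -6.5], [0, 0, 0], 0], [[0, 0, 0], [0, 0, 0], 0]]}}

```text
t: 16.1
tcp_pos: [0.4583, -0.3063, 0.2308]
tool_rot: [0.411, 0.912, 0.001, -0.002]
force: [0.2, -0.8, 0.1]
finger_gap: 0.998
gripper_force: 0.0
```

Run:
```python
from h import *
shot("wrist","w5"); P,p=cloud("w5"); z=P[...,2]
hsv=cv2.cvtColor(p,cv2.COLOR_RGB2HSV)
m=((hsv[...,1]>110)&(hsv[...,0]<22)&(z>.03)&(z<.065)).astype(np.uint8)
n,l,st,ce=cv2.connectedComponentsWithStats(m); i=1+st[1:,4].argmax(); print(st[i],ce[i])
m=l==i; zt=z[m]; print(np.percentile(zt,[5,50,95]))
Q=P[m&(z>.045)][:,:2]; c=Q.mean(0); w,V=np.linalg.eigh(np.cov(Q.T)); a=V[:,1]; s=(Q-c)@a; t=(Q-c)@V[:,0]
print(c,np.degrees(np.arctan2(a[1],a[0])),s.min(),s.max()); 
for lo in np.arange(s.min(),s.max(),.008):
    k=(s>=lo)&(s<lo+.008); print(lo.round(3),np.percentile(t[k],[2,98]).round(4))
print(rect(P,m&(z>.045)))
to([*c,.24],41)
# t4: lid in tray via top view again now arm is away
shot("top","t5"); P,p=cloud("t5"); Q=P[185:280,280:362]; w=Q[...,2]; print("lid",rect(Q,(w>.019)&(w<.03)))
```

```text
[ 304  163   55   72 2906] [329.6496903  196.09807295]
[0.04455764 0.05223959 0.0538339 ]
[ 0.47071114 -0.31557539] 123.11165543565241 -0.040674358710620806 0.027746354390336018
-0.041 [-0.0134  0.0125]
-0.033 [-0.0123  0.013 ]
-0.025 [-0.0176  0.0174]
-0.017 [-0.0219  0.022 ]
-0.009 [-0.0217  0.0219]
-0.001 [-0.0219  0.0215]
0.007 [-0.0219  0.0215]
0.015 [-0.022   0.0218]
0.023 [-0.0214  0.0216]
(2684, ((474.2549743652344, -321.0169677734375), (46.175376892089844, 68.41093444824219), 33.31191635131836), np.float64(0.051485869334609115))
t 16.15 tcp [ 0.4584 -0.3064  0.231 ] yaw_y 41.25 q [-0.79  0.44  1.63 -0.    1.08 -1.51]
shift mm tool [-15.    3.2  -9. ]  turn z 0.252905193106983
lid (2623, ((489.62158203125, 0.2472076416015625), (198.23178100585938, 242.53965759277344), 85.67816162109375), np.float64(0.023658076700928198))
```

View pics/w5.png

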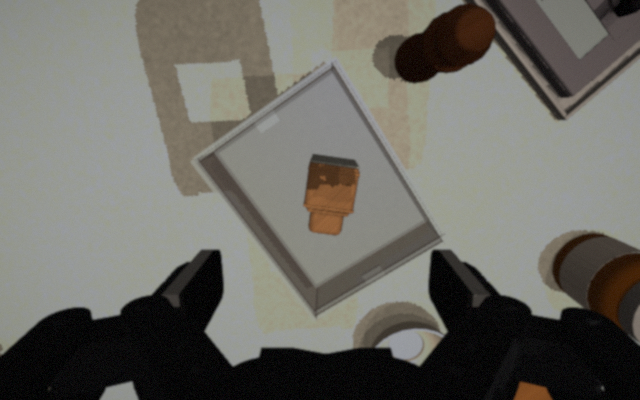

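The wrist view shows the pack at (330,195) with its nose at (327,220). It is free on all sides, at yaw −57°. The mill and tray are undisturbed. I grip the body high so the fingertips clear the rail walls later.

{"api": "play_rows", "payload": {"rows": [[[0, 0, 0], [-5.5, 1.9, 20], 0], [[0, 0, 4.1], [-5.4, 1.9, 30], 0], [[0, 0, 4.1], [0, 0, 40], 0], [[0, 0, 0], [0, 0, 40], 0], [[0, 0, 0], [0, 0, 35], 0], [[0, 0, 0], [0, 0, 25], 0], [[0, 0, 0], [0, 0, 14], 0], [[0, 0, 0], [0, 0, 0], 0], [[0, 0, 0], [0, 0, 0], 0]]}}

```text
t: 16.95
tcp_pos: [0.4686, -0.3122, 0.0277]
tool_rot: [0.476, 0.879, 0.0, -0.001]
force: [-0.2, -0.4, 1.0]
finger_gap: 0.999
gripper_force: 0.0
```

Run:
```python
from h import *
to([.4684,-.3121,.027],33.1); s=sense(); print(s["force"])
```

```text
t 16.95 tcp [ 0.4686 -0.3122  0.0277] yaw_y 33.1 q [-0.79  0.77  1.73 -0.    0.65 -1.36]
shift mm tool [ 0.2 -0.1  0.7]  turn z 5.084300710223033e-06
[-0.21327819 -0.35587485  1.04326366]
```

{"api": "play_rows", "payload": {"rows": [[[0, 0, 0], [0, 0, 0], 1], [[0, 0, 0], [0, 0, 0], 1], [[0, 0, 0], [0, 0, 0], 1], [[0, 0, 0], [0, 0, 0], 1], [[0, 0, 0], [0, 0, 0], 1], [[0, 0, 0], [0, 0, 0], 1], [[0, 0, 0], [0, 0, -10], 1], [[0, 0, 0], [0, 0, -25], 1], [[0, 0, 0], [0, 0, -35], 1], [[0, 0, 0], [0, 0, -40], 1], [[0, 0, 0], [0, 0, -40], 1], [[0, 0, 0], [0, 0, -40], 1]], "grip_force": 40}}

```text
t: 17.95
tcp_pos: [0.4685, -0.312, 0.221]
tool_rot: [0.476, 0.88, 0.0, -0.0]
force: [1.1, 0.0, -1.6]
finger_gap: 0.556
gripper_force: 41.7
```

{"api": "play_rows", "payload": {"rows": [[[0, 0, 0], [0, 0, -40], 1], [[0, 0, 0], [0, 0, 0], 1]]}}

```text
t: 18.12
tcp_pos: [0.4725, -0.3157, 0.2681]
tool_rot: [0.476, 0.88, -0.003, 0.008]
force: [0.3, -1.1, -0.3]
finger_gap: 0.555
gripper_force: 41.8
```

Run:
```python
from h import *
s=sense(); print(s["force"],s["finger_gap"],s["gripper_force"])
shot("wrist","w6"); P,p=cloud("w6"); 
S=sense(); M=R.from_quat(S["tool_rot"]).as_matrix(); L=(P-S["tcp_pos"])@M
hsv=cv2.cvtColor(p,cv2.COLOR_RGB2HSV); m=((hsv[...,1]>110)&(hsv[...,0]<22)&(abs(L[...,1])<.04)&(abs(L[...,2])<.06)&(abs(L[...,0])<.08))
Q=L[m]; print(m.sum(),np.percentile(Q,[1,50,99],axis=0).round(4))
# chute fit from top0: centreline of floor etc.
P,p=cloud("t5"); Q=P[183:290,195:245].reshape(-1,3); Q=Q[Q[:,2]>.03]
y=np.radians(-11.15)
for yd in(-10.5,-11.15,-12):
    y=np.radians(yd); e=np.array([np.cos(y),np.sin(y)]); n=np.array([-e[1],e[0]])
    s=Q[:,:2]@e; t=Q[:,:2]@n
    print(yd,"s",np.percentile(s,[.5,99.5]).round(4)); 
    for a in np.arange(.24,.56,.03):
        k=(s>a)&(s<a+.03); print(a.round(2),np.percentile(t[k],[2,50,98]).round(4),np.percentile(Q[k,2],[50,95]).round(3))
to([.55,.31,.25],-101)
```

```text
[ 0.31232572 -1.13108034 -0.28049935] 0.5552742057363523 41.789358258247375
15382 [[-0.0323 -0.024  -0.0279]
 [ 0.0018 -0.0003 -0.0258]
 [ 0.0234  0.0232 -0.018 ]]
-10.5 s [0.2541 0.543 ]
0.24 [0.3677 0.3943 0.4292] [0.058 0.068]
0.27 [0.3681 0.3921 0.4208] [0.08  0.089]
0.3 [0.3647 0.3911 0.4292] [0.109 0.118]
0.33 [0.3671 0.3923 0.4283] [0.121 0.129]
0.36 [0.3673 0.391  0.4281] [0.133 0.142]
0.39 [0.3672 0.3921 0.4284] [0.145 0.155]
0.42 [0.3672 0.402  0.4288] [0.093 0.125]
0.45 [0.3672 0.3996 0.428 ] [0.104 0.118]
0.48 [0.3634 0.397  0.4286] [0.116 0.129]
0.51 [0.3635 0.3965 0.429 ] [0.128 0.14 ]
0.54 [0.3683 0.4015 0.4267] [0.134 0.139]
-11.15 s [0.2496 0.5384]
0.24 [0.3709 0.3973 0.4318] [0.061 0.071]
0.27 [0.3704 0.3951 0.4251] [0.082 0.091]
0.3 [0.3688 0.3945 0.4323] [0.112 0.119]
0.33 [0.371  0.3968 0.4321] [0.123 0.13 ]
0.36 [0.3716 0.3963 0.4326] [0.135 0.143]
0.39 [0.3718 0.3975 0.4331] [0.145 0.155]
0.42 [0.3721 0.4057 0.4333] [0.094 0.114]
0.45 [0.3726 0.4045 0.4332] [0.106 0.119]
0.48 [0.3691 0.4021 0.4344] [0.118 0.13 ]
0.51 [0.3696 0.4042 0.4346] [0.13 0.14]
0.54 [0.4
[... 461 characters left out ...]
0.132 0.141]Traceback (most recent call last):
  File "<stdin>", line 15, in <module>
    return _quantile_unchecked(
        a, q, axis, out, overwrite_input, method, keepdims, weights)
    return _ureduce(a,
                    func=_quantile_ureduce_func,
    ...<5 lines>...
                    overwrite_input=overwrite_input,
                    method=method)
    r = func(a, **kwargs)
    result = _quantile(arr,
                       quantiles=q,
    ...<2 lines>...
                       out=out,
                       weights=wgt)
    slices_having_nans = np.isnan(arr[-1, ...])
                                  ~~~^^^^^^^^^
IndexError: index -1 is out of bounds for axis 0 with size 0
```

View pics/w6.png

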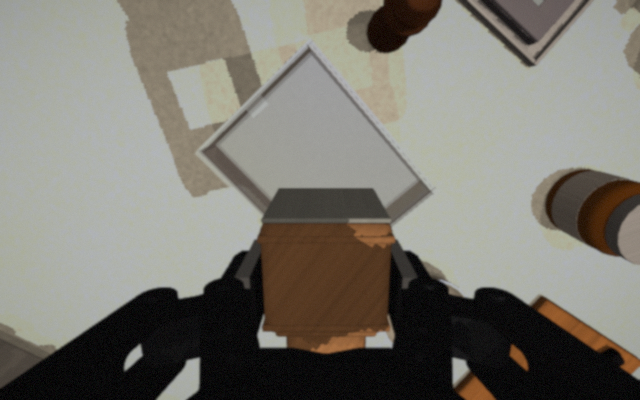

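The pack sits squarely between the pads, foil lid at (328,205) and nose below it. The chute yaw is ≈ −10.6°, and its load point is worked out. I carry the pack over, turn it, then tilt it 22°.

{"api": "play_rows", "payload": {"rows": [[[0, 0, 0], [20, 16, 0], 1], [[0, 0, 0], [30, 23.7, 0], 1], [[0, 0, 0], [31, 24.4, 0], 1], [[0, 0, 0], [31, 24.4, 0], 1], [[0, 0, 0], [31, 24.4, 0], 1], [[0, 0, 0], [31, 24.4, 0], 1], [[0, 0, 0], [31, 24.4, 0], 1], [[0, 0, 0], [31, 24.4, 0], 1], [[0, 0, 0], [31, 24.4, 0], 1], [[0, 0, 0], [31, 24.4, 0], 1], [[0, 0, 0], [31, 24.4, 0], 1], [[0, 0, 0], [31, 24.4, 0], 1]]}}

```text
t: 19.17
tcp_pos: [0.5079, 0.1457, 0.2576]
tool_rot: [0.476, 0.88, -0.001, -0.001]
force: [0.6, -0.9, -1.1]
finger_gap: 0.551
gripper_force: 41.7
```

{"api": "play_rows", "payload": {"rows": [[[0, 0, 0], [31, 24.4, 0], 1], [[0, 0, 0], [31, 24.4, 0], 1], [[0, 0, 0], [31, 24.4, 0], 1], [[0, 0, 0], [25, 19.7, 0], 1], [[0, 0, 0], [12, 9.5, 0], 1], [[0, 0, 7], [0, 0, 0], 1], [[0, 0, 7], [0, 0, 0], 1], [[0, 0, 7], [0, 0, 0], 1], [[0, 0, 7], [0, 0, 0], 1], [[0, 0, 7], [0, 0, 0], 1], [[0, 0, 7], [0, 0, 0], 1], [[0, 0, 7], [0, 0, 0], 1]]}}

```text
t: 20.17
tcp_pos: [0.523, 0.3076, 0.2575]
tool_rot: [0.8, 0.601, -0.002, -0.0]
force: [-0.4, -0.7, -1.0]
finger_gap: 0.552
gripper_force: 41.7
```

{"api": "play_rows", "payload": {"rows": [[[0, 0, 7], [0, 0, 0], 1], [[0, 0, 7], [0, 0, 0], 1], [[0, 0, 7], [0, 0, 0], 1], [[0, 0, 7], [0, 0, 0], 1], [[0, 0, 7], [0, 0, 0], 1], [[0, 0, 7], [0, 0, 0], 1], [[0, 0, 7], [0, 0, 0], 1], [[0, 0, 7], [0, 0, 0], 1], [[0, 0, 7], [0, 0, 0], 1], [[0, 0, 7], [0, 0, 0], 1], [[0, 0, 7], [0, 0, 0], 1], [[0, 0, 7], [0, 0, 0], 1]]}}

```text
t: 21.17
tcp_pos: [0.523, 0.3075, 0.2575]
tool_rot: [0.996, -0.089, -0.002, 0.001]
force: [1.0, -0.1, -0.9]
finger_gap: 0.557
gripper_force: 41.7
```

Run:
```python
from h import *
to([.5287,.3059,.2342],-100.6); s=sense(); print(s["finger_gap"],s["force"])
shot("wrist","w7"); P,p=cloud("w7"); z=P[...,2]
# chute edges in wrist view: points per s-slice
Q=P.reshape(-1,3); Q=Q[(Q[:,2]>.06)&(Q[:,2]<.165)]
y=np.radians(-10.6); e=np.array([np.cos(y),np.sin(y)]); n=np.array([-e[1],e[0]]); s=Q[:,:2]@e; t=Q[:,:2]@n
for a in np.arange(.38,.58,.02):
    k=(s>a)&(s<a+.02)&(abs(t-.398)<.06)
    if k.sum()>20: print(a.round(2),k.sum(),np.percentile(t[k],[1,50,99]).round(4),np.percentile(Q[k,2],[20,50,95]).round(4))
k=(abs(t-.398)<.06); print(np.percentile(s[k],99.8))
```

```text
t 21.1667 tcp [0.523  0.3075 0.2575] yaw_y -100.19 q [ 0.35  0.48  1.46 -0.    1.2   2.1 ]
shift mm tool [ 5.9  0.6 23.3]  turn z 0.4068566334491379
0.5568841106429733 [ 1.0376064  -0.10971718 -0.89631314]
0.44 570 [0.3689 0.3988 0.4288] [0.0993 0.1003 0.1132]
0.46 1690 [0.3687 0.3989 0.4293] [0.1038 0.1067 0.1194]
0.48 1890 [0.3686 0.399  0.4294] [0.112  0.1147 0.1273]
0.5 2378 [0.3649 0.3991 0.433 ] [0.1201 0.1232 0.1352]
0.52 2561 [0.3686 0.3992 0.4294] [0.1281 0.1309 0.1431]
0.54 412 [0.3675 0.3971 0.4299] [0.1334 0.1343 0.1362]
0.543028901378696
```

View pics/w7.png

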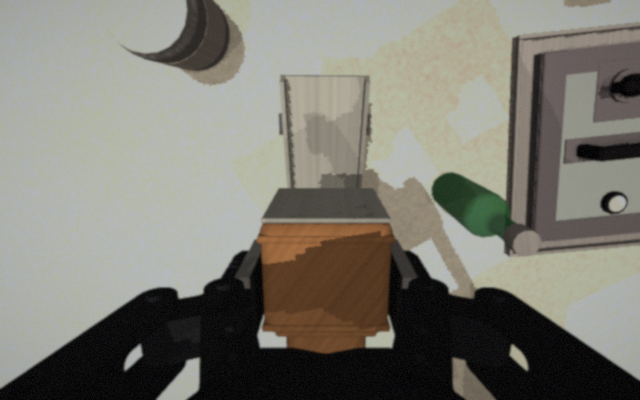

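The wrist view shows the open rail upper part at (325,130), the pack aligned with it foil end uphill, and the lid lying flat in the tray at right. Now the tilt.

{"api": "play_rows", "payload": {"rows": [[[0, 0, 0.4], [0, 0, 0], 1], [[0, 5.5, 0], [0, 0, 0], 1], [[0, 5.5, 0], [0, 0, 0], 1], [[0, 5.5, 0], [0, 0, 0], 1], [[0, 5.5, 0], [0, 0, 0], 1], [[0, 0, 0], [0, 0, 0], 1], [[0, 0, 0], [0, 0, 0], 1]]}}

```text
t: 21.8
tcp_pos: [0.5224, 0.3085, 0.258]
tool_rot: [0.978, -0.086, 0.188, 0.018]
force: [0.2, 0.1, -1.3]
finger_gap: 0.554
gripper_force: 41.7
```

Run:
```python
from h import *
y=np.radians(-10.6); e=np.array([np.cos(y),np.sin(y)]); n=np.array([-e[1],e[0]]); xy=.5009*e+.399*n
print(xy); to([*xy,.1435],-100.6); s=sense(); M=R.from_quat(s["tool_rot"]).as_matrix(); print(M.round(3),s["force"],s["tcp_pos"][:2]@e,s["tcp_pos"][:2]@n)
```

```text
[0.56574891 0.30004997]
t 21.8 tcp [0.5224 0.3085 0.258 ] yaw_y -100.04 q [ 0.46  0.4   1.67 -0.32  0.78  2.4 ]
shift mm tool [ -1.5   0.5 122.7]  turn z 0.5609074060393482
[[ 0.915 -0.174  0.365]
 [-0.161 -0.985 -0.067]
 [ 0.371  0.003 -0.929]] [ 0.22822771  0.07346782 -1.32926075] 0.45676925928590734 0.3993589718889876
```

{"api": "play_rows", "payload": {"rows": [[[0, 0, 0.5], [-1.5, 0.5, 20], 1], [[0, 0, 0], [0, 0, 25], 1], [[0, 0, 0], [0, 0, 25], 1], [[0, 0, 0], [0, 0, 20], 1], [[0, 0, 0], [0, 0, 14], 1], [[0, 0, 0], [0, 0, 8], 1], [[0, 0, 0], [0, 0, 4], 1], [[0, 0, 0], [0, 0, 0], 1], [[0, 0, 0], [0, 0, 0], 1]]}}

```text
t: 22.55
tcp_pos: [0.5659, 0.3009, 0.1514]
tool_rot: [0.977, -0.092, 0.191, 0.016]
force: [-0.4, -0.2, -0.0]
finger_gap: 0.553
gripper_force: 41.7
```

Run:
```python
from h import *
to([.56575,.30005,.1435],-100.6); s=sense(); print(s["force"],s["ft_torque"])
shot("scene","s8"); P,p=cloud("s8"); 
a=cv2.resize(p[90:210,280:440],None,fx=4.5,fy=4.5,interpolation=cv2.INTER_CUBIC); cv2.imwrite("pics/s8c.png",cv2.convertScaleAbs(cv2.cvtColor(a,cv2.COLOR_RGB2BGR),alpha=1.4))
```

```text
t 22.55 tcp [0.5659 0.3009 0.1514] yaw_y -100.68 q [ 0.41  0.59  1.7  -0.4   0.57  2.47]
shift mm tool [-3.   0.9  7.3]  turn z -0.07533309286640133
[-0.43473479 -0.17124768 -0.02166835] [-0.00231273  0.26413532 -0.0102393 ]
```

View pics/s8c.png

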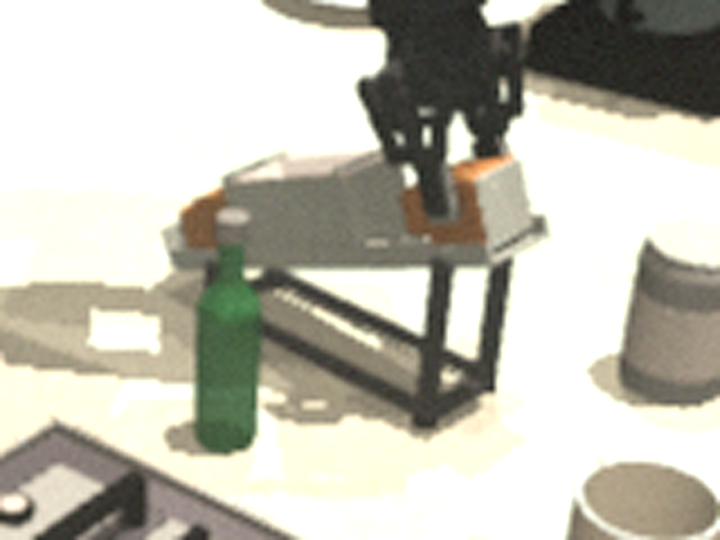

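The scene crop shows the pack between the rail walls at (460,200), with its foil end just above the floor. I lower it in small steps until it touches.

{"api": "play_rows", "payload": {"rows": [[[0, 0, 0], [-1, 0.5, 1.5], 1], [[0, 0, 0], [0, 0, 1.5], 1], [[0, 0, 0], [0, 0, 0], 1]]}}

```text
t: 22.85
tcp_pos: [0.5653, 0.3004, 0.148]
tool_rot: [0.977, -0.091, 0.19, 0.016]
force: [-0.0, -0.1, -1.9]
finger_gap: 0.553
gripper_force: 41.7
```

Run:
```python
from h import *
to([.56575,.30005,.1435],-100.6); s=sense(); print(s["force"],s["ft_torque"])
```

```text
t 22.85 tcp [0.5653 0.3004 0.148 ] yaw_y -100.65 q [ 0.41  0.6   1.7  -0.4   0.56  2.48]
shift mm tool [-1.2  0.3  4.3]  turn z -0.05148524874090299
[-0.04003498 -0.05057812 -1.91729391] [0.03309089 0.21906216 0.01557233]
```

{"api": "play_rows", "payload": {"rows": [[[0, 0, 0], [-1, 0, 1.2], 1], [[0, 0, 0], [0, 0, 1], 1], [[0, 0, 0], [0, 0, 0], 1]]}}

```text
t: 23.1
tcp_pos: [0.5651, 0.3004, 0.1457]
tool_rot: [0.977, -0.092, 0.19, 0.016]
force: [-1.8, 0.2, 3.6]
finger_gap: 0.554
gripper_force: 42.1
```

Run:
```python
from h import *
to([.56575,.30005,.1435],-100.6); s=sense(); print(s["force"],s["ft_torque"])
```

```text
t 23.1 tcp [0.5651 0.3004 0.1457] yaw_y -100.66 q [ 0.41  0.6   1.7  -0.41  0.55  2.48]
shift mm tool [-0.2  0.3  2.3]  turn z -0.06306843122058581
[-1.77714417  0.1623359   3.55591904] [-0.04089909  0.43014985 -0.09466601]
```

It touches the floor at about 5 N. Release, then retreat along the tool axis.

{"api": "play_rows", "payload": {"rows": [[[0, 0, 0], [0, 0, -0.5], 0], [[0, 0, 0], [0, 0, 0], 0], [[0, 0, 0], [0, 0, 0], 0], [[0, 0, 0], [0, 0, 0], 0], [[0, 0, 0], [0, 0, 0], 0], [[0, 0, 0], [0, 0, 0], 0], [[0, 0, 0], [0, 0, -20], 0], [[0, 0, 0], [0, 0, -30], 0], [[0, 0, 0], [0, 0, -30], 0], [[0, 0, 0], [0, 0, -30], 0], [[0, 0, 0], [0, 0, -30], 0], [[0, 0, 0], [0, 0, 0], 0]]}}

```text
t: 24.1
tcp_pos: [0.5146, 0.3115, 0.2817]
tool_rot: [0.977, -0.091, 0.195, 0.013]
force: [0.2, 0.3, -0.3]
finger_gap: 1.0
gripper_force: 0.0
```

Run:
```python
from h import *
s=sense(); print(s["t"],s["tcp_pos"],s["force"])
w,_=shot("wrist","w9"); p,_=shot("scene","s9")
P,_=cloud("w9"); Q=P.reshape(-1,3); y=np.radians(-10.6); e=np.array([np.cos(y),np.sin(y)]); n=np.array([-e[1],e[0]])
sx=Q[:,:2]@e; t=Q[:,:2]@n
for a in np.arange(.38,.55,.01):
    k=(abs(sx-a-.005)<.005)&(abs(t-.399)<.022)&(Q[:,2]>.06)
    if k.sum()>20: print(a.round(2),k.sum(),np.percentile(Q[k,2],[10,50,90]).round(4))
a=cv2.resize(p[90:260,230:440],None,fx=2.6,fy=2.6); b=cv2.resize(w,None,fx=.39,fy=.39)
im=np.zeros((600,546,3),np.uint8); im[:442]=a[:442]; im[442:598,:b.shape[1]]=b
cv2.imwrite("pics/c9.png",cv2.convertScaleAbs(cv2.cvtColor(im,cv2.COLOR_RGB2BGR),alpha=1.3))
```

```text
24.1 [0.51457325 0.3114596  0.28173755] [ 0.17884358  0.32363965 -0.31449117]
0.38 611 [0.1379 0.1395 0.1411]
0.39 641 [0.1417 0.1435 0.1454]
0.4 654 [0.1459 0.1477 0.1494]
0.41 808 [0.1361 0.1515 0.1544]
0.42 4652 [0.1407 0.357  0.3603]
0.43 7647 [0.3461 0.3544 0.3709]
0.44 701 [0.1457 0.1474 0.1485]
0.45 622 [0.1278 0.1381 0.1471]
0.46 475 [0.1055 0.1137 0.123 ]
0.47 508 [0.1061 0.1079 0.1097]
0.48 515 [0.1102 0.112  0.1137]
0.49 531 [0.1141 0.116  0.1177]
0.5 569 [0.1182 0.1202 0.122 ]
0.51 533 [0.1223 0.1242 0.1259]
0.52 575 [0.1261 0.1281 0.1298]
0.53 597 [0.1303 0.1321 0.1339]
0.54 138 [0.1336 0.1344 0.1355]
```

View pics/c9.png

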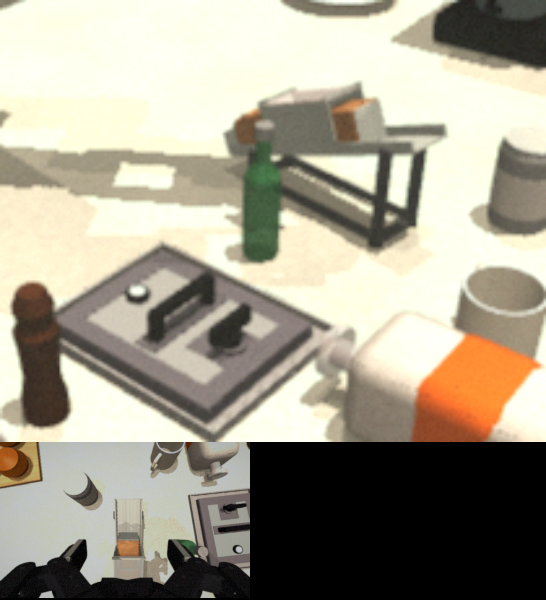

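The composite shows the pack slid down against the others, its foil end at (375,120) sticking out of the tube. The lid lies flat in the tray with the tap across it, and the mill and oil are still standing. Handing in.

```bash
python3 -c "
from station import *
print(sign_off())"
```

```text
the job is handed in; nothing more can be done
None
```

The job is handed in at about 24 s: the vent tap is fully open, the lid lies flat and right way up in the tray, the coffee portion slid down the rail nose first to rest behind the other two, and the box still stands in its place.

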